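# Turn the cart wheel's valve to the top and brake it

### The arm

A 6-joint arm with a two-finger parallel gripper is mounted at the origin on the work surface. World frame = base frame: x ahead of the robot, y to its left, z up, the work surface at z = 0. Lengths are in m, angles in rad, forces in N, time in s.
With the tool pointing down it reaches from about 0.35 to 0.975 m from the base axis. Payload 17.4 kg.
Tool frame: the origin (TCP) lies at the very end of the fingers, on their centre line; the grasp point (between the pads) lies 19 mm behind it (env.tcp_to_grasp is the distance from the TCP to the grasp point, in m); y points along the fingers, x is the direction in which the jaws open and shut, and the axes are right-handed (so a half turn about y gives the same grasp; the last joint's range is limited). The gripper opens to 85 mm and grips with 20 to 120 N. Pads are 22 mm wide; open, the fingers measure 114 mm over their backs; the gripper's body (76 mm by 85 mm) begins 54 mm behind the grasp point. The pads swing forward as they close: fully open they stand 13 mm farther back than shut.
Start: joints at [-1.249, 0.116, 1.442, -0, 1.584, -0.038], TCP at [0.238, -0.632, 0.231] pointing down, gripper open.
Joint ranges: [-2.83, 2.83], [-0.83, 2.19], [0.07, 2.5], [-1.14, 4.28], [0.01, 3], [-2.97, 2.97]. Speed limits (rad/s): [1.89, 1.89, 2.22, 3.14, 3.14, 3.14].

### API

Orientations are given as a unit quaternion [x, y, z, w].
In Python, from rig import env, open_jaws, close, planner, cams, ticket, models gives the robot as it stands. The module is installed in compiled form; this text tells all that it offers. Calls block until the motion is done:
- env.move_pose(position, orientation): joint-space move of the TCP to a pose.
- env.servo_line(position, rot=None, feed=0.15, contact_N=None): straight line of the TCP; rot=None keeps the orientation; feed is the mean speed in m/s. With contact_N (N) it stops when the force on the tool has changed by that much, and returns True; else False.
- env.movej(angles): joint-space move.
- open_jaws() and close(): open the fingers fully, or close them until they stop; the grip force is fixed at half the most.
- env.dwell(seconds).
- planner.inverse_kinematics(position, orientation): joint angles nearest the present ones, or None.
- env.state(): the state.
- cams.read_camera(name): name is "side" or "top" or "wrist"; returns a dict with "color" (400x640x3 uint8, red, green, blue), "range_z" (400x640 float32, m along the optical axis (not along the pixel's ray), 0 where there is no reading), "K" (3x3 intrinsics, pixels), "k1" (the pictures are not rectified: a ray, as slopes to the right and down, at radius r is drawn at 1 + k1 r^2 times it, then the intrinsics apply), "camera_from_world" (4x4, takes a point from world to camera coordinates); the wrist camera has in their place "mount" (4x4, takes a point from camera to tool coordinates, whose origin is the TCP and whose axes are the tool frame's). Camera axes: x right, y down, z forward; pixel columns grow to the right and rows downward; lengths in m; the calibration is good to about 2 mm. A picture is of the moment at which its call begins: read the wrist's pose just before it.
A pose or a line that the arm cannot do raises env.PlanningError and nothing moves.
- ticket.job_done(): hands the job in, once; it reports no verdict.
Trained networks look in a picture, given as the dict that the camera call returned (one of the last four; its "shot" number tells which), for a name from the list of things; names that differ only in an ending like _2 or _b are one class to them, and where a whole thing is asked for, a point or a joint stands for the part that bears it (a point fixed in the world has none). Each returns a list of dicts, best first, with "confidence" (0 to 1); they miss things now and then, are a little off and sometimes report something else, mostly with a low value. They report only what shows in the picture. A call takes as long as a camera call.
- models.find_in(picture, label): "position" ([x, y, z] in m, in the coordinates of the camera as it stood for that picture, good to about 4 mm: the middle of the surface that is visible of it).
- models.tip_of(picture, label): "position" ([x, y, z] in m, in the coordinates of the camera as it stood for that picture, good to about 4 mm: a listed point, or the origin of a listed thing).
The state is a dict: "t": time; "joint_pos": joint angles; "joint_velocities": joint speeds; "effort": joint torques, N m; "tcp_pos": TCP position; "ee_rot": TCP orientation; "wrist_force": force on the tool from outside, world axes, zero at the start; "moment": the same for the moment, N m; "width": opening from 0.0 (shut) to 1.0 (fully open).
Only numpy, scipy, OpenCV 4.12 (cv2) and the standard library are available. Lean on these libraries where they do the work, as an engineer would, in place of code of your own. Each camera call takes 0.05 s, during which the arm holds its last target.

### The job

The garden-cart wheel on the blue service stand is to be pumped up. Swing its yellow-handled brake lever away to free the wheel, turn the wheel until the red-capped valve stem stands straight above the axle, then swing the lever back so that the brake shoe presses on the tyre and holds it, and let go. Leave the other things on the bench where they are.

Things in the scene. Friction and masses are not known exactly. Their poses are not given: they have to be found in the camera images.
- axle (a point): Wheel's centre on its level axle, 120 mm above the bench, fixed to the blue stand, whose place and yaw (within 0.35 rad) vary. Axes: z up, x along the axle to the valve side (away from the robot), y level across the wheel towards the brake lever. The stand's base is 12 mm thick and spans x -85 to 85, y -150 to 210 mm. A post (y -30 to 30, x -64 to -52 mm) rises to 140 mm above the bench.
- wheel: Cart wheel, origin at its centre, turning about the axle. Outer radius 100 mm (top 220 mm above the bench), 40 mm wide (20 mm each way along x). The black tyre is the ring from radius 66 to 100 mm; its flat side faces can be pinched. Turns either way without end, with light friction (0.12 N m), and stays where left. A guard on the valve side (x 64 to 70, y -120 to 120 mm), 115 mm high, hides its lower part.
- stem (a point): Centre of the red cap (14 mm across) of the valve stem, which sticks out 32 mm from the wheel's far face, parallel to the axle and 47 mm from the axle's line; this point is 45 mm along x from the wheel's centre. Its own z axis points from the axle outward through the stem, straight up when the valve is at the top. It starts low on the wheel, behind the guard, on either side.
- brake (a joint): Brake lever angle, rad: 0 with the shoe on the tyre (brake on, lever upright), growing as the lever swings away from the wheel to +y of axle; stop at 0.6. Pivot: a line parallel to the axle, 140 mm to +y of axle and 90 mm below it. The stiff pivot (0.8 N m, about 5 N at the handle) keeps the lever where it is left, so once pushed firmly onto the tyre it goes on pressing.
- brake_grip (a point): Centre of the lever's yellow handle, a level bar 90 mm long and 22 mm thick, parallel to the axle, 180 mm from the lever's pivot; with the brake on it is 210 mm above the bench and 140 mm to +y of axle. It can be pinched from above or pushed from either side.
- spanner: Bystander: steel spanner, 180 mm, lying on the robot's side of the stand.
- oilcan: Bystander: green can, 56 mm diameter, 110 mm tall, beyond the stand. Origin under its centre.
- jar: Bystander: glass jar, 68 mm diameter, 75 mm tall, beyond the stand. Origin under its centre.
- mug: Bystander: blue mug, 80 mm diameter, 90 mm tall. Origin under its centre.
- screwdriver: Bystander: orange-handled screwdriver, 200 mm, lying.
- carton: Bystander: cardboard box 120 x 90 x 60 mm. Origin under its centre.
- tin: Bystander: tin, 90 mm diameter, 110 mm tall. Origin under its centre.

How it is judged:
By the outcome, as a careful person would: the job done as asked, in the order asked, and still so for the second after the job is handed in, with the robot touching nothing.
It also fails if it takes over 72 s, if anything falls off the work surface, if the arm or the gripper's body presses on something with over 40 N, if the wrist force passes 120 N, or if a joint passes its speed limit or range.

## Working session

There is one attempt and no reset: what is moved stays moved. The work goes in short steps, each a Python script; the robot and the scene stay as the last script left them, time stands still between calls to the robot, and variables do not carry over. Pictures are saved under pics/ and viewed, and the job is handed in when it is done.

```bash
mkdir -p pics; cat > h.py <<'E'
import numpy as np, cv2
from rig import env, open_jaws, close, planner, cams, ticket, models
from scipy.spatial.transform import Rotation as R
def save(p,n): cv2.imwrite('pics/'+n+'.png',p['color'][:,:,::-1])
def c2w(p,x):
    T=np.linalg.inv(p['camera_from_world']); return (T@np.r_[x,1])[:3]
def cloud(p):
    h,w=p['range_z'].shape
    v,u=np.mgrid[0:h,0:w]; K=p['K'];k=p['k1']
    a=(u-K[0,2])/K[0,0]; b=(v-K[1,2])/K[1,1]
    x,y=a.copy(),b.copy()
    for _ in range(15):
        f=1+k*(x*x+y*y); x=a/f;y=b/f
    z=p['range_z']; P=np.stack([x*z,y*z,z,np.ones_like(z)],-1)
    return (P@np.linalg.inv(p['camera_from_world']).T)[...,:3]
def proj(p,X):
    c=(p['camera_from_world']@np.r_[X,1])[:3]; x,y=c[:2]/c[2]; f=1+p['k1']*(x*x+y*y)
    return p['K'][0,0]*x*f+p['K'][0,2],p['K'][1,1]*y*f+p['K'][1,2]
E
python3 - <<'E'
from h import *
s=env.state();print(s['t'],s['tcp_pos'],s['ee_rot'])
for n in ['side','top']:
    p=cams.read_camera(n);save(p,n+'0')
    print(n,np.linalg.inv(p['camera_from_world'])[:3].round(3).tolist(),p['k1'])
    for l in ['wheel','brake_grip','spanner','oilcan','jar','mug','screwdriver','carton','tin','axle','stem']:
        r=models.tip_of(p,l)
        print(l,[(c2w(p,q['position']).round(3).tolist(),round(q['confidence'],2)) for q in r[:3]])
p=cams.read_camera('wrist');save(p,'w0');print(np.array(p['mount']).round(3).tolist())
print(env.state()['t'])
E
```

```text
0.0 [ 0.23759255 -0.63160387  0.23052576] [-0.58114753  0.40280655 -0.40212397  0.58164486]
side [[0.934, -0.28, 0.221, 0.19], [-0.356, -0.735, 0.576, -0.909], [0.001, -0.617, -0.787, 1.39]] -0.08873153601982527
wheel [([0.542, -0.044, 0.117], 0.73)]
brake_grip [([0.554, 0.095, 0.211], 0.76)]
spanner [([0.392, -0.064, -0.0], 0.48), ([0.691, -0.015, 0.0], 0.23)]
oilcan [([0.693, -0.165, -0.004], 0.92), ([0.436, 0.48, 0.0], 0.45)]
jar [([0.69, -0.017, 0.004], 0.76)]
mug [([0.436, 0.477, 0.0], 0.75)]
screwdriver [([0.393, -0.064, -0.002], 0.32)]
carton [([0.662, 0.461, -0.006], 0.65), ([0.584, -0.023, 0.08], 0.6)]
tin [([0.557, -0.447, -0.0], 0.94), ([0.66, 0.464, -0.005], 0.2)]
axle []
stem [([0.582, -0.022, 0.08], 0.72)]
top [[-0.014, -0.977, 0.214, 0.25], [-1.0, 0.014, 0.0, 0.001], [-0.003, -0.214, -0.977, 1.5]] 0.03138601058977136
wheel [([0.541, -0.04, 0.118], 0.94), ([0.697, -0.158, 0.003], 0.36)]
brake_grip [([0.557, 0.101, 0.212], 0.55), ([0.666, 0.469, 0.002], 0.49)]
spanner [([0.396, -0.061, 0.005], 0.83)]
oilcan [([0.698, -0.158, 0.003], 0.55)]
jar [([0.695, -0.016, 0.003], 0.9)]
mug [([0.441, 0.482, 0.003], 0.89)]
screwdriver [([0.328, -0.455, 0.0], 0.86), ([0.555, 0.106, 0.21], 0.7)]
carton [([0.666, 0.47, 0.002], 0.73)]
tin [([0.566, -0.45, -0.001], 0.89), ([0.695, -0.015, 0.001], 0.31)]
axle [([0.542, -0.041, 0.116], 0.93)]
stem [([0.542, -0.041, 0.118], 0.63)]
[[1.0, 0.0, 0.001, -0.0], [-0.001, -0.308, 0.952, -0.143], [0.0, -0.952, -0.308, 0.079], [0.0, 0.0, 0.0, 1.0]]
1.25
```

View pics/side0.png

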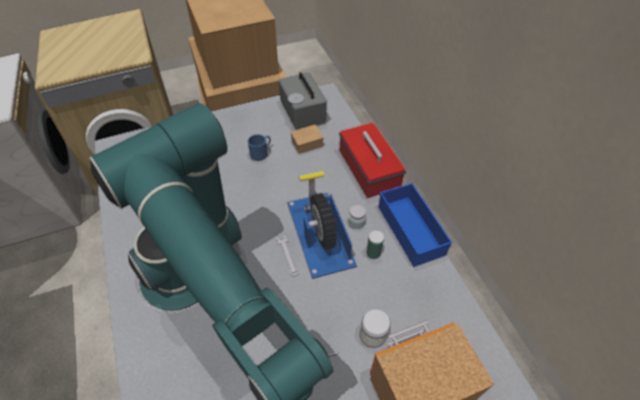

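View pics/top0.png

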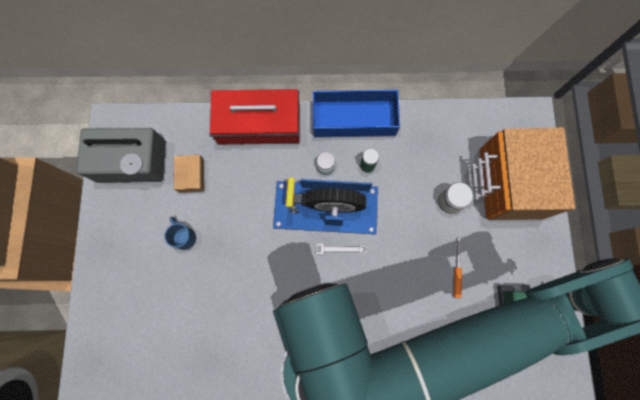

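```bash
python3 - <<'E'
from h import *
p=cams.read_camera('top'); C=cloud(p); c=p['color'].astype(int)
m=(c[...,2]>c[...,0]+50)&(C[...,0]>.4)&(C[...,0]<.68)&(abs(C[...,1])<.3)&(abs(C[...,2]-.012)<.008)
X=C[m]; print(m.sum(),X[:,2].mean())
r=cv2.minAreaRect(X[:,:2].astype(np.float32)*1000);print(r,cv2.boxPoints(r).round(0).tolist())
c=c
y=(c[...,0]>150)&(c[...,1]>130)&(c[...,2]<90)&(C[...,2]>.15)&(C[...,2]<.25)
r=cv2.minAreaRect(C[y][:,:2].astype(np.float32)*1000);print(y.sum(),r,C[y].mean(0))
# guard: z ~.115
g=(abs(C[...,2]-.115)<.006)&(C[...,0]>.58)&(C[...,0]<.66)&(abs(C[...,1]+.03)<.16)
G=C[g];print(g.sum(),np.polyfit(G[:,1],G[:,0],1),G.mean(0),G[:,1].min(),G[:,1].max())
t=(C[...,2]>.19)&(abs(C[...,0]-.54)<.06)&(abs(C[...,1]+.04)<.1); t=C[t];print(t.shape,t.mean(0),t[:,2].max(),np.polyfit(t[:,1],t[:,0],1))
E
```

```text
2496 0.012824712603107939
((544.1243896484375, -9.995208740234375), (358.32855224609375, 169.16566467285156), 85.90069580078125) [[447.0, -183.0], [616.0, -195.0], [641.0, 163.0], [473.0, 175.0]]
268 ((625.574462890625, -230.08294677734375), (680.5381469726562, 242.90550231933594), 89.4461669921875) [ 0.56621975 -0.13175197  0.20898675]
147 [0.07347857 0.61234575] [ 0.60915628 -0.04340675  0.11483597] -0.15982457873488062 0.07393116682818472
(644, 3) [ 0.54012028 -0.04021559  0.21040166] 0.22899928833904348 [0.06672013 0.54280347]
```

```bash
cat >> h.py <<'E'
yaw=-0.0715
S=np.array([[np.cos(yaw),-np.sin(yaw),0],[np.sin(yaw),np.cos(yaw),0],[0,0,1]])
A=np.array([.542,-.040,.120])
def W(x,y,z): return A+S@np.array([x,y,z])  # stand frame, rel axle
def Q(x,y):   # tool x and tool y axes in stand frame
    x=np.array(x,float);y=np.array(y,float); z=np.cross(x,y)
    return R.from_matrix(S@np.stack([x,y,z],1)).as_quat()
QB=Q([0,-1,0],[0,0,-1])   # jaws across y, camera on far side
def QW(a,s=1): # wheel pinch at angle a from top towards +y ; tool y inward radial
    return Q([s,0,0],[0,-np.sin(a),-np.cos(a)])
def st(m=''):
    s=env.state(); print(m,'t',round(s['t'],2),'tcp',(S.T@(s['tcp_pos']-A)).round(4),'w',round(s['width'],3),'F',(S.T@s['wrist_force']).round(1)); return s
E
python3 - <<'E'
from h import *
print(env.state()['joint_pos'])
print(R.from_quat(env.state()['ee_rot']).as_matrix().round(2).tolist())
for n,pz,q in [('view',W(0,0,.24),QB),('brk',W(0,.14,.09),QB),('brkflip',W(0,.14,.09),Q([0,1,0],[0,0,-1]))]:
    print(n,planner.inverse_kinematics(pz,q))
for s in (1,-1):
  for a in np.deg2rad([-75,-60,-45,-20,0,20,45,60]):
    r=.066; j=planner.inverse_kinematics(W(0,r*np.sin(a),r*np.cos(a)),QW(a,s)); print(s,round(np.rad2deg(a)),None if j is None else np.round(j,2))
E
```

```text
[-1.24880529e+00  1.16012683e-01  1.44162315e+00 -1.65194460e-05
  1.58400385e+00 -3.78332044e-02]
[[0.35, -0.0, 0.94], [-0.94, 0.0, 0.35], [-0.0, -1.0, -0.0]]
view [-1.20604788e-01 -1.74732514e-01  1.51995855e+00 -4.44089210e-16
  1.79636662e+00  1.52169154e+00]
brk [ 1.33111294e-01 -1.26918899e-01  1.71789881e+00 -4.44089210e-16
  1.55061274e+00  1.77540762e+00]
brkflip [ 1.33111294e-01 -1.26918899e-01  1.71789881e+00 -4.44089210e-16
  1.55061274e+00 -1.36618503e+00]
1 -75 [-0.68  0.3   1.77  1.02  1.94 -0.68]
1 -60 [-0.63  0.16  1.77  0.86  1.83 -0.61]
1 -45 [-0.55  0.03  1.78  0.69  1.72 -0.51]
1 -20 [-0.34 -0.12  1.78  0.34  1.57 -0.28]
1 0 [-0.12 -0.16  1.78 -0.    1.51 -0.05]
1 20 [ 0.1  -0.12  1.78 -0.34  1.54  0.19]
1 45 [ 0.32  0.03  1.78 -0.72  1.66  0.44]
1 60 [ 0.4   0.16  1.77 -0.9   1.77  0.56]
-1 -75 [-0.68  0.3   1.77  1.02  1.94  2.46]
-1 -60 [-0.63  0.16  1.77  0.86  1.83  2.53]
-1 -45 [-0.55  0.03  1.78  0.69  1.72  2.63]
-1 -20 [-0.34 -0.12  1.78  0.34  1.57  2.86]
-1 0 None
-1 20 [ 0.1  -0.12  1.78 -0.34  1.54 -2.95]
-1 45 [ 0.32  0.03  1.78 -0.72  1.66 -2.7 ]
-1 60 [ 0.4   0.16  1.77 -0.9   1.77 -2.59]
```

```bash
cat >> h.py <<'E'
def wristpic(n):
    s=env.state(); p=cams.read_camera('wrist'); T=np.eye(4);T[:3,:3]=R.from_quat(s['ee_rot']).as_matrix();T[:3,3]=s['tcp_pos']
    p['camera_from_world']=np.linalg.inv(T@np.array(p['mount'])); save(p,n); return p
def loc(p,l,f=models.tip_of):
    r=f(p,l); print(l,[((S.T@(c2w(p,q['position'])-A)).round(4).tolist(),round(q['confidence'],2)) for q in r[:3]])
E
python3 - <<'E'
from h import *
env.move_pose(W(0.02,0.03,.24),QB); st()
p=wristpic('w1')
for l in ['stem','brake_grip','wheel','axle']: loc(p,l)
E
```

```text
t 3.83 tcp [0.0201 0.0295 0.2398] w 0.997 F [ 0.5 -0.3 -0.6]
stem [([0.0434, 0.021, -0.0413], 0.85)]
brake_grip [([-0.0027, 0.1413, 0.0894], 0.71)]
wheel [([0.0015, -0.0034, -0.0065], 0.6), ([0.0413, 0.0216, -0.042], 0.49)]
axle [([0.0018, -0.0014, 0.0012], 0.71)]
```

View pics/w1.png

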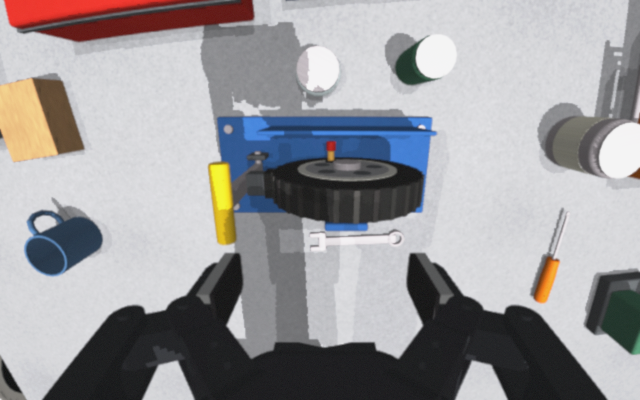

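```bash
cat >> h.py <<'E'
def brk(b,off=0.0):  # TCP pose when pinching handle; off = backing along lever
    r=.18-.019+off
    return W(0,.14+r*np.sin(b),-.09+r*np.cos(b)), Q([0,-np.cos(b),np.sin(b)],[0,-np.sin(b),-np.cos(b)])
def whl(a,r=.063): return W(0,r*np.sin(a),r*np.cos(a)),QW(a)
E
python3 - <<'E'
from h import *
for b in (.15,.3,.45,.55): print(planner.inverse_kinematics(*brk(b)) is not None)
env.move_pose(*brk(0,.07)); 
print(env.servo_line(brk(0)[0],feed=.12,contact_N=12)); st('down')
close(); s=st('closed')
for b in (.14,.28,.42,.55):
    p,q=brk(b); env.servo_line(p,rot=q,feed=.12); st(b)
open_jaws(); st('open')
p,q=brk(.55,.09); env.servo_line(p,rot=q,feed=.2); st()
E
```

```text
True
True
True
True
False
down t 5.46 tcp [0.0004 0.1399 0.0719] w 0.999 F [0.  0.3 0.6]
closed t 6.08 tcp [1.00e-04 1.40e-01 7.14e-02] w 0.242 F [-1.  -0.9  4.9]
0.14 t 6.42 tcp [1.000e-04 1.639e-01 6.960e-02] w 0.237 F [-0.3  4.6  4.5]
0.28 t 6.76 tcp [1.000e-04 1.857e-01 6.470e-02] w 0.239 F [0.1 5.5 4.3]
0.42 t 7.1 tcp [2.000e-04 2.068e-01 5.680e-02] w 0.24 F [0.6 5.5 3.9]
0.55 t 7.42 tcp [2.000e-04 2.253e-01 4.690e-02] w 0.233 F [2.  6.9 3.3]
open t 8.07 tcp [0.     0.2241 0.0473] w 1.001 F [-0.2 -0.6  0.3]
 t 8.68 tcp [-2.00e-04  2.71e-01  1.23e-01] w 0.997 F [-0.2  0.  -0.5]
```

```bash
cat >> h.py <<'E'
d=np.deg2rad
def stroke(a0,a1,n=6,r=.067):
    env.move_pose(*whl(d(a0),.15))
    print('contact',env.servo_line(whl(d(a0),r)[0],feed=.15,contact_N=15)); st('at')
    close(); st('closed')
    for a in np.linspace(a0,a1,n+1)[1:]:
        p,q=whl(d(a),r); env.servo_line(p,rot=q,feed=.13)
    s=st('end'); return s
E
python3 - <<'E'
from h import *
p,q=whl(d(30),.25); env.move_pose(p,q); st()
stroke(30,-46)
open_jaws(); st('open')
p,q=whl(d(-46),.16); env.servo_line(p,feed=.25); st('out')
p=cams.read_camera('top');save(p,'top1')
for l in ['stem','brake_grip','wheel']: loc(p,l)
E
```

```text
t 10.28 tcp [-1.000e-04  1.250e-01  2.159e-01] w 0.998 F [-0.5 -0.2  0.5]
contact False
at t 11.46 tcp [0.0005 0.0339 0.0593] w 1.0 F [-0.1 -0.5 -0.1]
closed t 11.95 tcp [-0.0004  0.0339  0.0587] w 0.458 F [-8.   4.   6.9]
end t 14.2 tcp [-0.0006 -0.0492  0.0463] w 0.458 F [-11.3  -4.9   5.6]
open t 14.72 tcp [ 0.     -0.0481  0.0466] w 0.997 F [0.8 1.3 0.4]
out t 15.25 tcp [-0.     -0.1152  0.1108] w 0.998 F [-0.5  0.1 -0.1]
stem [([0.0442, 0.0473, 0.0112], 0.76)]
brake_grip [([0.003, 0.2393, 0.0649], 0.7)]
wheel [([-0.0026, -0.0008, 0.0001], 0.95)]
```

View pics/top1.png

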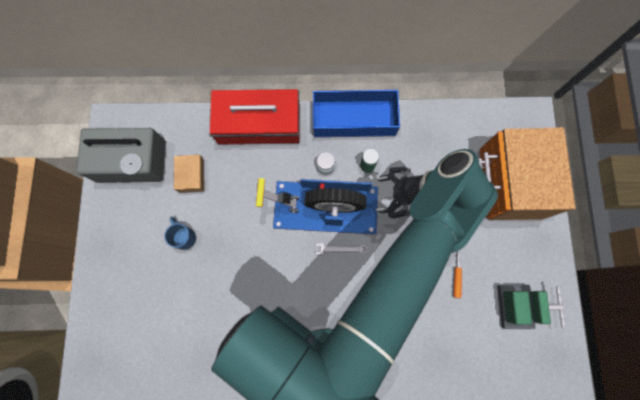

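```bash
python3 - <<'E'
from h import *
env.move_pose(*whl(d(-5),.19)); 
stroke(34,-42.7)
open_jaws(); st('open')
env.servo_line(whl(d(-42.7),.16)[0],feed=.25)
p=cams.read_camera('top');save(p,'top2')
for l in ['stem','wheel','axle','brake_grip']: loc(p,l)
env.move_pose(W(.03,0.03,.26),QB); st()
p=wristpic('w2')
for l in ['stem','wheel','axle','brake_grip']: loc(p,l)
C=cloud(p);c=p['color'].astype(int)
m=(c[...,0]>120)&(c[...,1]<70)&(c[...,2]<70); X=(C-A)@S; m&=(abs(X[...,1])<.1)&(abs(X[...,0]-.04)<.04)
v,u=np.nonzero(m);print(m.sum(),u.mean(),v.mean(),np.median(X[m],0),proj(p,W(.045,0,.047)))
E
```

```text
contact False
at t 17.72 tcp [0.0003 0.0372 0.0565] w 0.999 F [ 0.3  0.3 -1.3]
closed t 18.21 tcp [-0.0004  0.038   0.0561] w 0.457 F [-8.4  4.9  6.1]
end t 20.46 tcp [-0.0006 -0.0463  0.0491] w 0.462 F [-11.1  -5.2   5.9]
open t 20.98 tcp [ 0.     -0.0453  0.0493] w 1.001 F [0.3 0.1 0.4]
stem [([0.0476, 0.0028, 0.0484], 0.65)]
wheel [([-0.0043, -0.0009, 0.0003], 0.96), ([0.1639, -0.1063, -0.1165], 0.26)]
axle [([-0.0017, -0.0027, -0.0051], 0.58)]
brake_grip [([0.0005, 0.2384, 0.0648], 0.61)]
 t 23.56 tcp [0.03   0.0298 0.2595] w 1.001 F [ 0.4 -0.7  0.5]
stem [([0.0451, 0.0009, 0.0474], 0.64)]
wheel [([-0.0002, -0.0026, -0.0044], 0.6)]
axle [([0.0033, 0.0033, 0.0029], 0.83), ([0.1649, -0.1118, -0.1169], 0.74)]
brake_grip [([-0.0046, 0.2381, 0.0606], 0.83)]
102 348.2352941176471 160.77450980392157 [0.04561375 0.00079876 0.0531552 ] (np.float64(348.1937549885065), np.float64(160.5226145018471))
```

View pics/w2.png

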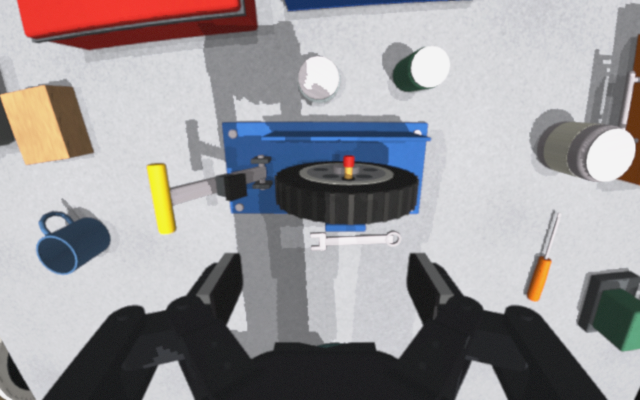

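```bash
python3 - <<'E'
from h import *
from scipy.optimize import least_squares
for k,p in (('wrist',wristpic('w3')),('top',cams.read_camera('top'))):
    X=(cloud(p)-A)@S; c=p['color'].astype(int)
    m=(abs(X[...,0])<.014)&(np.hypot(X[...,1],X[...,2])>.085)&(np.hypot(X[...,1],X[...,2])<.112)&(X[...,2]>0.02)&(c.max(-1)<110)
    P=X[m]; f=least_squares(lambda q:np.hypot(P[:,1]-q[0],P[:,2]-q[1])-.1,[0,0],loss='soft_l1',f_scale=.002)
    r=(c[...,0]>c[...,1]+60)&(c[...,0]>c[...,2]+60)&(abs(X[...,1])<.03)&(X[...,0]>.02)&(X[...,0]<.06)&(abs(X[...,2]-.05)<.03)
    print(k,m.sum(),f.x.round(4),(f.fun**2).mean()**.5,P[:,1].min(),P[:,1].max(),'stem',r.sum(),X[r].mean(0).round(4))
E
```

```text
wrist 3174 [-0.0005  0.0004] 0.0008387018628580009 -0.09423970734951606 0.09681955616651032 stem 119 [0.0448 0.0003 0.0529]
top 56 [0.0013 0.0036] 0.0016788614022550206 -0.09525745712089108 0.0002802998680121811 stem 10 [0.0432 0.0009 0.0528]
```

```bash
python3 - <<'E'
from h import *
p,q=brk(.56,.07); env.move_pose(p,q); st()
print(env.servo_line(brk(.56)[0],feed=.15,contact_N=15)); st('down')
close(); st('closed')
for b in (.42,.28,.14,.04):
    p,q=brk(b); env.servo_line(p,rot=q,feed=.12,contact_N=30); st(b)
p,q=brk(-.06); print('press',env.servo_line(p,rot=q,feed=.03,contact_N=30)); st('press')
E
```

```text
t 25.02 tcp [0.0006 0.262  0.1067] w 0.998 F [ 0.  -0.2  0.2]
False
down t 25.64 tcp [0.0005 0.2253 0.0475] w 0.999 F [ 0.1 -0.1  1.1]
closed t 26.26 tcp [0.     0.2258 0.0467] w 0.239 F [-1.3  3.   4. ]
0.42 t 26.54 tcp [-0.      0.2046  0.0581] w 0.237 F [-0.3 -4.3  2.9]
0.28 t 26.88 tcp [-0.      0.1837  0.0655] w 0.241 F [-3.7 -1.3  7.5]
0.14 t 27.22 tcp [-0.     0.162  0.07 ] w 0.237 F [-4.3 -2.4  9.5]
0.04 t 27.5 tcp [-1.000e-04  1.461e-01  7.140e-02] w 0.238 F [-5.8 -3.2 10.5]
press True
press t 27.91 tcp [-1.000e-04  1.396e-01  7.160e-02] w 0.233 F [-0.3 14.3  2.9]
```

```bash
python3 - <<'E'
from h import *
for i in range(2):
    p,q=brk(-.05); print('press',env.servo_line(p,rot=q,feed=.03,contact_N=30)); st('press')
env.dwell(.3); st('hold')
open_jaws(); st('open')
s=env.state(); p,q=brk(0,.1); 
env.servo_line(p,feed=.2); 
env.move_pose(W(.03,0.03,.26),QB); st()
from scipy.optimize import least_squares
p=wristpic('w4'); 
for l in ['stem','brake_grip']: loc(p,l)
X=(cloud(p)-A)@S; c=p['color'].astype(int)
r=(c[...,0]>c[...,1]+60)&(c[...,0]>c[...,2]+60)&(abs(X[...,1])<.03)&(X[...,0]>.02)&(X[...,0]<.06)&(abs(X[...,2]-.05)<.03)
print('stem',r.sum(),X[r].mean(0).round(4))
p=cams.read_camera('top');save(p,'top4')
for l in ['stem','brake_grip']: loc(p,l)
E
```

```text
press True
press t 28.12 tcp [-1.000e-04  1.399e-01  7.140e-02] w 0.235 F [ 1.1 16.2  1.2]
press True
press t 28.32 tcp [-1.00e-04  1.40e-01  7.14e-02] w 0.233 F [ 0.4 13.3  2.7]
hold t 28.62 tcp [-1.000e-04  1.401e-01  7.140e-02] w 0.235 F [ 1.  12.6  3.5]
open t 29.27 tcp [-0.0002  0.138   0.0717] w 0.999 F [-0.2  0.3  1.3]
 t 30.56 tcp [0.0299 0.0302 0.2584] w 0.999 F [-0.8  0.7 -0.9]
stem [([0.042, -0.0007, 0.0458], 0.88), ([-0.1791, -0.4321, -0.1214], 0.38)]
brake_grip [([-0.0085, 0.1425, 0.0855], 0.83)]
stem 126 [0.0449 0.0001 0.0529]
stem [([0.045, 0.002, 0.0472], 0.44)]
brake_grip [([0.0041, 0.144, 0.0905], 0.48)]
```

View pics/w4.png

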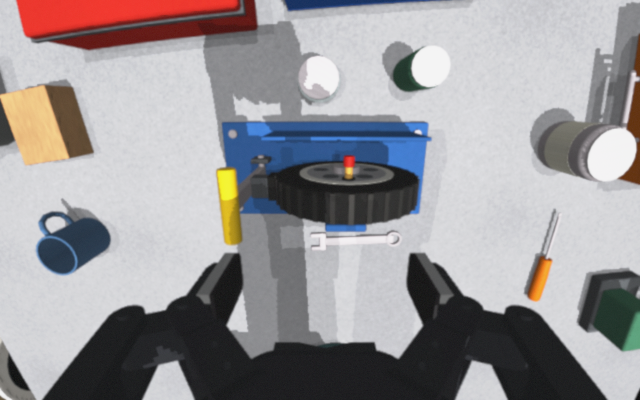

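```bash
python3 - <<'E'
from h import *
close()
env.move_pose(W(0,.21,.14),QB)
env.servo_line(W(0,.21,.08),feed=.15,contact_N=15); st('down')
print(env.servo_line(W(0,.13,.08),feed=.05,contact_N=10)); st('touch')
for i in range(2):
    y=(S.T@(env.state()['tcp_pos']-A))[1]
    print(env.servo_line(W(0,y-.02,.08),feed=.03,contact_N=35)); st('press')
env.servo_line(W(0,.21,.08),feed=.15); st('off')
env.servo_line(W(0,.21,.16),feed=.2)
env.move_pose(W(.03,0.03,.26),QB); st()
p=wristpic('w5'); 
for l in ['stem','brake_grip']: loc(p,l)
X=(cloud(p)-A)@S; c=p['color'].astype(int)
r=(c[...,0]>c[...,1]+60)&(c[...,0]>c[...,2]+60)&(abs(X[...,1])<.03)&(X[...,0]>.02)&(X[...,0]<.06)&(abs(X[...,2]-.05)<.03)
print('stem',r.sum(),X[r].mean(0).round(4))
E
```

```text
down t 33.05 tcp [0.0005 0.2095 0.081 ] w -0.001 F [ 0.3  0.3 -0. ]
True
touch t 34.02 tcp [-0.      0.1633  0.08  ] w -0.004 F [ 1.2 10.6  2. ]
True
press t 34.37 tcp [-1.00e-04  1.63e-01  8.02e-02] w 0.002 F [ 1.8 16.9  1.6]
True
press t 34.69 tcp [-0.0002  0.163   0.0803] w -0.001 F [ 3.  17.7  0.5]
off t 35.17 tcp [-1.000e-04  2.095e-01  7.990e-02] w -0.0 F [ 0.1  0.2 -0.8]
 t 36.56 tcp [0.0299 0.0307 0.2586] w 0.0 F [ 0.3  0.5 -0.3]
stem [([0.0448, 0.0012, 0.0507], 0.89)]
brake_grip [([-0.0055, 0.1435, 0.0889], 0.68)]
stem 123 [0.0448 0.0003 0.0529]
```

View pics/w5.png

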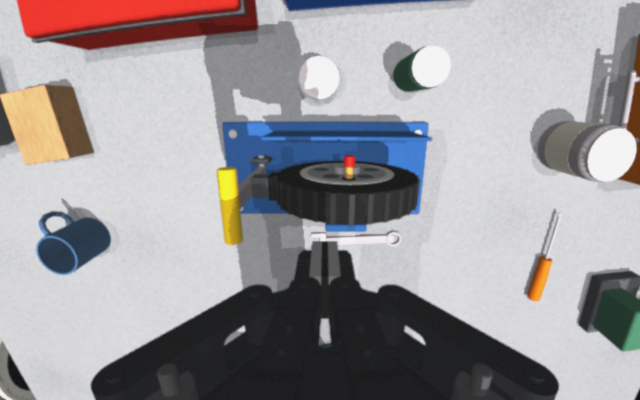

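```bash
python3 - <<'E'
from h import *
ticket.job_done(); st()
E
```

```text
the job is handed in; nothing more can be done
the job is handed in; nothing more can be done
```

The wheel's valve stem now stands straight above the axle, the brake is back on, and I handed the job in at about 37 s, well under the 72 s limit. No verdict was reported.

- **Brake off:** I pinched the yellow handle and swung the lever out to about 0.55 rad.
- **Wheel:** I turned it by about 153° in two pinched strokes on the tyre.
- **Brake on:** I swung the lever back by pinch, released it, then pushed it again from outside with closed fingers until the contact stop at about 35 N. The handle did not give.

**Last checks:**
- **Stem:** The wrist camera put it about 0.8 mm sideways from the fitted wheel centre, roughly 1° from upright. It did not move when the brake was pressed.
- **Lever:** The network put the handle at y = 143.5 mm, against the nominal 140 mm. That is within the network's error of about 4 mm. The finger contact position and the force stop both indicated that the shoe is on the tyre.
- **Surroundings:** The other things visible in the last picture look unmoved, and the gripper was clear of everything when I handed in.

I did not test the brake's hold by trying to turn the wheel.

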